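# Register a round printing block against the alignment bar

## Task

Line up the round printing block for the next print: with closed fingertips against its red peg, not gripping it, push and turn the block in the blue-cheeked jig until its flat edge lies flush against the yellow alignment bar. Then lean it squarely onto the bar with a light, steady push of about 8 N for a good second (never more than 15 N anywhere), let go, and leave it lying there flush with the jar, tape and brush undisturbed.

Things in the scene. Friction and masses are not known exactly. Their poses are not given: they have to be found in the camera images.
- block: loose round wooden printing block (orange rim, green dots), 120 mm across, 14 mm thick, about 0.3 kg, one flat edge 52 mm long, 54 mm from the centre, red peg near the flat. Waxed and slippery, peg too: friction about 0.15 with anything. Origin: centre of the underside; x points from the centre square to the flat. It starts short of the bar, turned 1 to 3.14 rad either way from flush
- peg (a point): centre (half-way up) of the red peg, an upright cylinder 16 mm across that stands 22 mm proud of the block's top face, 40 mm from the disc's centre towards the flat
- flat (a point): middle of the block's flat edge, half-way up the 14 mm thickness; x points out of the flat
- bar: fixed rigid yellow alignment bar on the jig, 240 mm long, 25 wide, 14 high, its top level with the block's top, 26 mm over the table; a steel wing bolt stands 16 mm above it 104 mm either side of the middle. Origin: middle of the lower edge of the face that the flat must meet; x points into the bar (the way the block is pushed home), y along the bar
- bar_face (a point): the same point half-way up the bar's face (7 mm above the white board), same axes as the bar
- jig: fixed white board 12 mm thick, 250 x 260 mm, carrying the bar and two rigid blue cheeks as high as it, from the bar's face 150 mm along -x, inner faces at y = +-62.5 mm: the block slides along x and turns with 2.5 mm play each side. While its flat faces a cheek it can settle sideways on that cheek and bind; ease it to the middle. Axes as the bar's; origin 60 mm short of the bar's face, at the underside
- dye_jar: loose jar with a white cap, 56 mm across, 75 mm tall, standing beyond the +y side of the jig, not to be disturbed; origin at the centre of its foot
- tape_roll: loose yellow roll of tape lying flat, 90 mm across, 25 mm high, beyond the -y side of the jig, not to be disturbed; origin at the centre of its underside
- brush: loose paint brush 190 mm long lying on the table behind the bar, not to be disturbed; origin under its middle
Mind the look-alikes: they are no part of the job. Several things have the shape of the block; the one meant has the colours described above.

How it is judged (in metres and radians):
On the way:
1. the flat, flush on the bar, is leaned onto it with 4 to 15 N for half a second (contact force between block and bar between 4 and 15 N and angle between the x axis of block and the x axis of bar, either way round below 0.035 rad and x of flat in the frame of bar_face above -0.0018 m), for 0.5 s.
At the end, for the whole second after the job is handed in: the block lies level and at rest with the middle of its flat less than 1.8 mm from the bar's face and parallel to it within 0.035 rad (2 degrees), nothing touching it but the jig (x of flat in the frame of bar_face above -0.0018 m and angle between the x axis of block and the x axis of bar, either way round below 0.035 rad and angle between block's own z axis and vertical below 0.03 rad and linear speed of block below 0.01 m/s).
It fails at once if the fingers bear on the block with more than 18 N (pushed too hard, or gripped) (contact force between the fingers and block above 18 N).
It fails at once if the block is driven into the bar with more than 18 N (contact force between block and bar above 18 N).
It fails at once if the block is tipped or lifted (angle between block's own z axis and vertical above 0.15 rad).
It fails at once if the jar, tape roll or brush is disturbed (moved over 15 mm) (distance of any of dye_jar, tape_roll, brush from where it was at the start of the episode above 0.015 m).
It also fails if it takes over 72 s, if anything falls off the work surface, if the arm or the gripper's body presses on something with over 40 N, if the wrist force passes 120 N, or if a joint passes its speed limit or range.

## Robot

A 6-joint arm with a two-finger parallel gripper is mounted at the origin on the work surface. World frame = base frame: x ahead of the robot, y to its left, z up, the work surface at z = 0. Lengths are in m, angles in degrees, forces in N, time in s.
With the tool pointing down it reaches from about 0.35 to 0.875 m from the base axis. Payload 4.2 kg.
Tool frame: the origin (TCP) lies midway between the tips of the shut fingers; the grasp point (between the pads) lies 19 mm behind it; z points along the fingers, y is the line along which they close (so a half turn about z gives the same grasp; the last joint's range is limited). The gripper opens to 87 mm and grips with 3 to 60 N. Pads are 19 mm wide; open, the fingers measure 117 mm over their backs; the gripper's body (75 mm by 190 mm) begins 51 mm behind the grasp point.
Start: joints at [-48.266, 22.042, 0.453, 0, -68.411, -14.817], TCP at [0.283, -0.557, 0.223] pointing down, gripper open.
Joint ranges: [-179.83, 179.83], [-69.29, 118.12], [-61.27, 80.66], [-181.25, 117.63], [-171.15, -9.14], [-177.46, 177.46]. Speed limits (degrees/s): [159.86, 159.86, 180, 180, 180, 180].

## Interface

Orientations are given as [roll, pitch, yaw] about the fixed x, y, z axes, in that order (R = Rz(yaw) Ry(pitch) Rx(roll)).
In Python, from workcell import env gives the robot as it stands. The module is installed in compiled form; this text tells all that it offers. Calls block until the motion is done:
- env.goto(position, orientation): joint-space move of the TCP to a pose.
- env.move_straight(position, rotation=None, rate=0.15, force_limit=None): straight line of the TCP; rotation=None keeps the orientation; rate is the mean speed in m/s. With force_limit (N) it stops when the force on the tool has changed by that much, and returns True; else False.
- env.set_joints(angles): joint-space move.
- env.gripper_to(opening, grasp_force=None): opening from 0.0 (shut) to 1.0 (fully open); grasp_force is the grip in N (None keeps the last); returns when the fingers have stopped.
- env.dwell(seconds).
- env.inverse_kinematics(position, orientation): joint angles nearest the present ones, or None.
- env.read_state(): the state.
- env.grab_frame(name): name is "side" or "top"; returns a dict with "image" (400x640x3 uint8, blue, green, red), "fx", "fy", "cx", "cy" (pixels), "position" and "orientation" of the camera in the world. Camera axes: x right, y up, looking along -z (the intrinsics and any distortion apply to the point x, -y, -z); pixel columns grow to the right and rows downward; lengths in m; the calibration is good to about 2 mm. A picture is of the moment at which its call begins. There is no depth.
A pose or a line that the arm cannot do raises env.Unreachable and nothing moves.
- env.close_job(): hands the job in; it is judged then, once.
Trained networks look in a picture, given as the dict that the camera call returned (one of the last four; its "shot" number tells which), for a name from the list of things; names that differ only in an ending like _2 or _b are one class to them, and where a whole thing is asked for, a point or a joint stands for the part that bears it (a point fixed in the world has none). Each returns a list of dicts, best first, with "score" (0 to 1); they miss things now and then, are a little off and sometimes report something else, mostly with a low value. They report only what shows in the picture. A call takes as long as a camera call. They do not tell look-alikes from the thing itself.
- env.search_frame(picture, thing): "xyz" ([x, y, z] in m, in world coordinates, good to about 4 mm: the middle of the surface that is visible of it).
- env.trace(picture, thing): "mask" (400x640 bool, what is visible of it).
The state is a dict: "clock": time; "joint_positions": joint angles; "qvel": joint speeds; "joint_torque": joint torques, N m; "position": TCP position; "tool_rot": TCP orientation; "force": force on the tool from outside, world axes, zero at the start; "wrist_torque": the same for the moment, N m; "opening": opening from 0.0 (shut) to 1.0 (fully open); "finger_force": force on a finger pad.
Only numpy, scipy, OpenCV 4.12 (cv2) and the standard library are available. Lean on these libraries where they do the work, as an engineer would, in place of code of your own. Each camera call takes 0.05 s, during which the arm holds its last target. There are 200 camera calls.

## Working session

There is one attempt and no reset: what is moved stays moved. The work goes in short steps, each a Python script; the robot and the scene stay as the last script left them, time stands still between calls to the robot, and variables do not carry over. Pictures are saved under pics/ and viewed, at most 10 in all, crops included, and the job is handed in when it is done.

```bash
mkdir -p pics; python3 - <<'E'
from workcell import env
import cv2, numpy as np
for n in ["top","side"]:
    f=env.grab_frame(n); cv2.imwrite(f"pics/{n}0.png",f["image"])
    print(n,f["fx"],f["fy"],f["cx"],f["cy"],f["position"],f["orientation"],[k for k in f])
    for t in ["block","peg","flat","bar","jig","dye_jar","tape_roll","brush"]:
        try: print(t,[(np.round(d["xyz"],3).tolist(),round(d["score"],2)) for d in env.search_frame(f,t)[:4]])
        except Exception as e: print(t,repr(e))
s=env.read_state();print(s["clock"],s["tool_rot"],s["force"])
E
```

```text
top 439.6570424858595 439.6570424858595 325.0080308544538 204.06148348241513 [0.53109707 0.0483357  0.97460125] [  1.72858773   0.23654328 -90.41758145] ['image', 'fx', 'fy', 'cx', 'cy', 'position', 'orientation', 'shot']
block [([0.474, 0.342, 0.012], 0.95), ([0.757, -0.171, 0.013], 0.91), ([0.587, 0.085, 0.025], 0.88), ([0.345, 0.126, 0.016], 0.7)]
peg [([0.761, -0.176, 0.013], 0.91), ([0.348, 0.126, 0.014], 0.88), ([0.477, 0.344, 0.013], 0.69)]
flat [([0.476, 0.348, 0.017], 0.83), ([0.348, 0.128, 0.017], 0.65), ([0.586, 0.082, 0.028], 0.59), ([0.759, -0.173, 0.02], 0.57)]
bar [([0.684, 0.053, 0.028], 0.68)]
jig [([0.595, 0.074, 0.013], 0.86)]
dye_jar [([0.655, 0.253, 0.076], 0.91), ([0.587, 0.082, 0.023], 0.23)]
tape_roll [([0.563, -0.155, 0.025], 0.8)]
brush [([0.785, 0.036, 0.019], 0.79), ([0.657, 0.252, 0.074], 0.43)]
side 391.59233048061986 391.59233048061986 321.4785639037915 195.4112592523848 [0.15642092 0.57512514 0.63278299] [  48.51177538    0.8046534  -143.02598772] ['image', 'fx', 'fy', 'cx', 'cy', 'position', 'orientation', 'shot']
block [([0.347, 0.128, 0.017], 0.94), ([0.751, -0.164, 0.015], 0.78), ([0.467, 0.354, 0.015], 0.76), ([0.576, 0.094, 0.022], 0.56)]
peg [([0.475, 0.35, 0.012], 0.94), ([0.34, 0.134, 0.014], 0.76), ([0.744, -0.167, 0.011], 0.71), ([0.573, 0.091, 0.023], 0.63)]
flat [([0.755, -0.162, 0.011], 0.87), ([0.576, 0.095, 0.028], 0.77), ([0.471, 0.353, 0.014], 0.67), ([0.342, 0.132, 0.014], 0.65)]
bar [([0.688, 0.068, 0.028], 0.9), ([0.647, 0.271, 0.052], 0.22)]
jig [([0.57, 0.118, 0.014], 0.72), ([0.575, 0.091, 0.028], 0.51)]
dye_jar [([0.649, 0.27, 0.052], 0.91)]
tape_roll [([0.559, -0.146, 0.018], 0.97)]
brush [([0.776, 0.046, 0.014], 0.66)]
0.9 [-1.79996141e+02  1.21028056e-03 -1.53084350e+02] [ 0.79980886  0.01692195 -0.0090145 ]
```

View pics/top0.png

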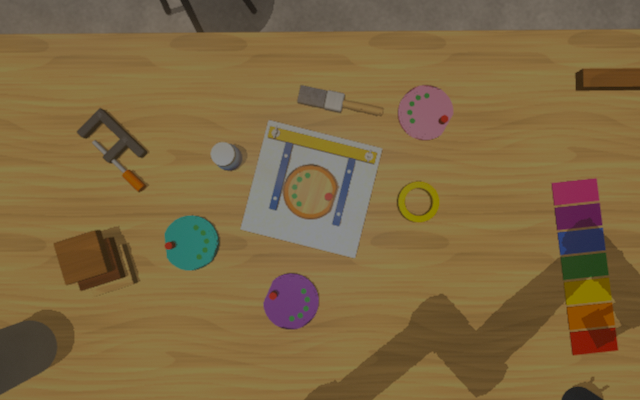

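View pics/side0.png

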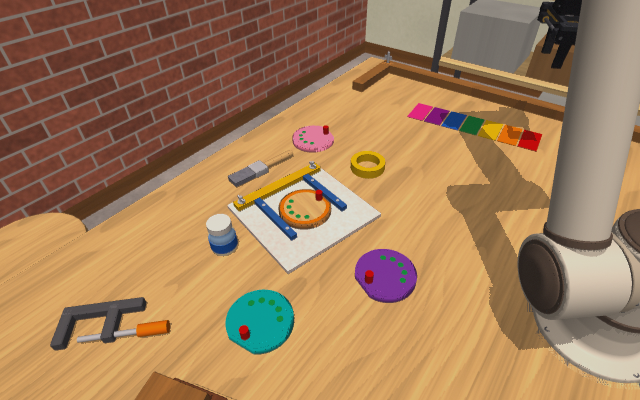

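The top view shows the orange block at about (311,191), its red peg at (329,197) and the bar running from (274,132) to (375,157). The flat faces the -y cheek, roughly -90° from flush. The teal, purple and pink discs are look-alikes. Next I'll measure these precisely with colour segmentation.

```bash
cat > h.py <<'E'
from workcell import env
import cv2, numpy as np
from scipy.spatial.transform import Rotation as Ro
def ray(f,px,z):
    px=np.atleast_2d(px).astype(float)
    d=np.c_[(px[:,0]-f["cx"])/f["fx"],-(px[:,1]-f["cy"])/f["fy"],-np.ones(len(px))]
    d=d@Ro.from_euler("xyz",f["orientation"],degrees=True).as_matrix().T
    p=np.array(f["position"]); return (p+d*((z-p[2])/d[:,2])[:,None])[:,:2]
def blob(m,near,f,z,rad,all=False):
    """points (world, height z) of mask pixels within rad of near; largest component"""
    n,l,s,_=cv2.connectedComponentsWithStats(m.astype(np.uint8))
    best=None
    for i in range(1,n):
        r,c=np.nonzero(l==i); P=ray(f,np.c_[c,r],z)
        if np.linalg.norm(P.mean(0)-near)<rad and (best is None or len(P)>len(best)): best=P
    return best
def hsv(f): return cv2.split(cv2.cvtColor(f["image"],cv2.COLOR_BGR2HSV).astype(int) .astype(np.uint8))
def bar(f,near=(0.684,0.053)):
    h,s,v=hsv(f); m=(h>22)&(h<33)&(s>170)&(v>90)
    return cv2.minAreaRect((blob(m,near,f,.026,.04)*1000).astype(np.float32))
def peg(f,near,rad=.05,z=.041):
    h,s,v=hsv(f); m=((h<5)|(h>174))&(s>150)&(v>60)
    P=blob(m,near,f,z,rad); return None if P is None else (P.mean(0),len(P))
def disc(f,near):
    h,s,v=hsv(f); m=(h>=5)&(h<17)&(s>190)&(v>110)
    P=blob(m,near,f,.026,.04)
    return None if P is None else cv2.minEnclosingCircle((P*1000).astype(np.float32))
E
python3 - <<'E'
from h import *
for n in ["top","side"]:
    f=env.grab_frame(n)
    print(n,"bar",bar(f),"peg",peg(f,(.585,.085)),"disc",disc(f,(.585,.085)))
    b=env.search_frame(f,"bar")
    im=f["image"]
    u,v0=(250,110) if n=="top" else (220,150)
    cv2.imwrite(f"pics/{n}1.png",cv2.resize(im[v0:v0+140,u:u+160],None,fx=4,fy=4,interpolation=cv2.INTER_CUBIC))
E
```

```text
top bar ((688.4747924804688, 56.813255310058594), (199.39878845214844, 22.70351791381836), 75.4413070678711) peg (array([0.57639301, 0.04519657]), 21) disc None
side bar ((695.1671752929688, 43.4456787109375), (0.0, 0.0), 0.0) peg (array([0.57326949, 0.04674904]), 57) disc ((586.6376342773438, 83.00519561767578), 56.943267822265625)
```

View pics/top1.png

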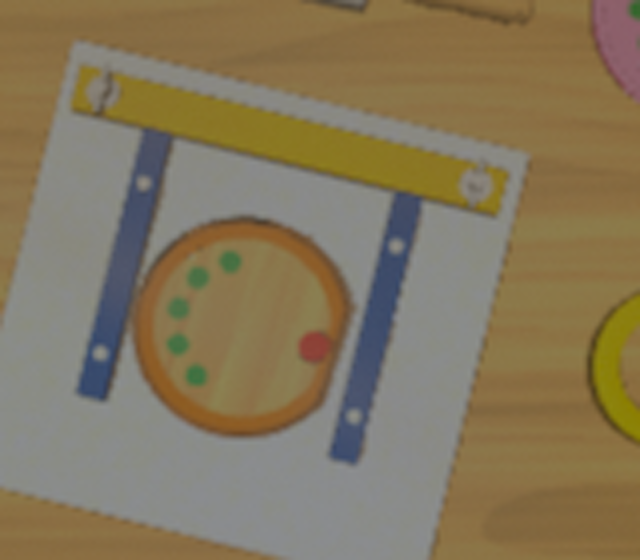

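Measured in the bar frame: the block centre is about 93 mm short of the bar face and centred between the cheeks, turned about -93°. Pushing the peg along +x with the shut fingertips should both turn and advance it. I'll approach now.

```bash
cat >> h.py <<'E'
YAW=-14.4; A=np.radians(YAW); X=np.array([np.cos(A),np.sin(A)]); Y=np.array([-X[1],X[0]])
F0=np.array([.6764,.0599])
def w(xj,yj,z): return np.r_[F0+xj*X+yj*Y,z]
def j(p): d=np.asarray(p)[:2]-F0; return np.round(1000*np.array([d@X,d@Y]),1)
def tool(): return j(env.read_state()["position"])
def fr():
    F=np.array(env.read_state()["force"]); return np.round([F[:2]@X,F[:2]@Y,F[2]],2)
def see(near,rad=.04):
    out=[]
    for n in ["top","side"]:
        f=env.grab_frame(n); p=peg(f,near,rad); d=disc(f,near)
        out.append((n,None if p is None else (j(p[0]).tolist(),p[1]), None if d is None else (j(np.array(d[0])/1000).tolist(),round(d[1],1))))
    return out
E
python3 - <<'E'
from h import *
for y in (YAW,YAW+180): print(y,env.inverse_kinematics(w(-.125,-.039,.15),[180,0,y]))
yy=[y for y in (YAW,YAW+180) if env.inverse_kinematics(w(-.125,-.039,.15),[180,0,y]) is not None]
s=env.read_state()
q=[env.inverse_kinematics(w(-.125,-.039,.15),[180,0,y]) for y in yy]
k=int(np.argmin([abs(np.array(a)-s["joint_positions"]).max() for a in q]))
print("yaw",yy[k]); R=[180,0,yy[k]]
env.gripper_to(0.0,5)
env.goto(w(-.125,-.039,.15),R)
env.move_straight(w(-.125,-.039,.031),rate=.1,force_limit=6)
s=env.read_state();print(s["clock"],s["position"],s["opening"],tool(),fr(),see(w(-.095,-.039,0)[:2]))
E
```

```text
-14.4 [ 2.25172769e+01  1.83430178e+01 -1.63921862e+01  2.54444375e-14
 -5.52647960e+01  5.30827231e+01]
165.6 [ 2.25172769e+01  1.83430178e+01 -1.63921862e+01 -2.54444375e-14
 -5.52647960e+01 -1.26917277e+02]
yaw -14.4
6.3417 [0.54615546 0.05342116 0.03164144] 0.0017051195019474282 [-124.5  -38.7] [ 0.25 -0.37  0.3 ] [('top', None, None), ('side', ([-101.1, -32.5], 28), ([-61.5, -41.8], 5.0))]
```

```bash
python3 - <<'E'
from h import *
for x in (-.112,-.105,-.098):
    print(env.move_straight(w(x,-.039,.031),rate=.03,force_limit=4),tool(),fr())
f=env.grab_frame("side");g=env.grab_frame("top")
c=lambda f,u,v0:cv2.resize(f["image"][v0:v0+130,u:u+160],None,fx=2.5,fy=2.5,interpolation=cv2.INTER_CUBIC)
cv2.imwrite("pics/c2.png",np.hstack([c(f,230,150),c(g,250,110)]))
print(env.read_state()["clock"],see(w(-.08,-.039,0)[:2]))
E
```

```text
False [-111.9  -39.1] [ 0.2   0.11 -0.86]
False [-104.7  -38.9] [-0.08 -0.29 -0.13]
False [-97.7 -38.9] [-1.02  0.53 -0.43]
7.8917 [('top', None, None), ('side', ([-78.3, -32.7], 15), ([-54.5, -38.8], 6.5))]
```

View pics/c2.png

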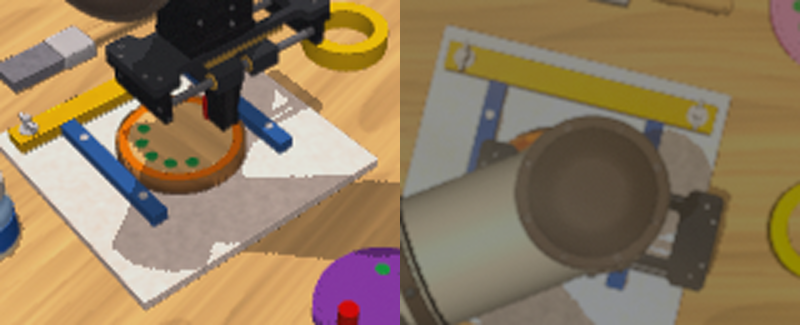

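```bash
cat >> h.py <<'E'
def dots(f,cj,rad=.058):
    h,s,v=hsv(f); m=(h>45)&(h<80)&(s>90)
    n,l,st,c=cv2.connectedComponentsWithStats(m.astype(np.uint8))
    P=np.array([j(ray(f,c[i],.026)[0]) for i in range(1,n) if st[i,4]>=4])
    return P[np.linalg.norm(P-np.asarray(cj),axis=1)<rad*1000] if len(P) else P
from itertools import permutations
from scipy.optimize import least_squares
def pose(f,guess):
    """block (x mm, y mm, deg) in bar frame from green dots; guess likewise"""
    M=np.load("dots.npy"); D=dots(f,guess[:2])
    def T(q): a=np.radians(q[2]); return M@np.array([[np.cos(a),np.sin(a)],[-np.sin(a),np.cos(a)]])+q[:2]
    q=np.array(guess,float)
    if len(D)<2: return None,len(D)
    for _ in range(8):
        k=[np.argmin(np.linalg.norm(T(q)-d,axis=1)) for d in D]
        q=least_squares(lambda q:np.r_[(T(q)[k]-D).ravel(),1e-3*(q-guess)],q,x_scale=[1,1,2]).x
    return np.round(np.r_[q,np.abs(T(q)[k]-D).max()],1),len(D)
E
python3 - <<'E'
from h import *
f=env.grab_frame("side")
g=dict(f); g["image"]=cv2.imread("pics/side0.png")
d=disc(g,(.585,.085)); c0=j(np.array(d[0])/1000); print("c0",c0)
D=dots(g,c0); a=np.radians(-91.5)
M=(D-c0)@np.array([[np.cos(a),-np.sin(a)],[np.sin(a),np.cos(a)]]); print(M.round(1)); np.save("dots.npy",M)
print(pose(g,[*c0,-91.5]), dots(f,c0).round(1)); print(pose(f,[c0[0]+8,c0[1],-75]),pose(f,[c0[0]+8,c0[1],-85]))
E
```

```text
c0 [-92.7   0.1]
[[-15.8  32.3]
 [-29.3  20.1]
 [-35.5   1.1]
 [-30.6 -18.3]
 [-16.3 -31.4]]
(array([-92.7,   0.1, -91.5,   0. ]), 5) [[ -54.9   21.5]
 [ -70.2   34.4]
 [ -89.3   36.8]
 [-118.7   13.4]
 [-108.    29.6]]
(array([-85.3,   1.8, -81.7,   0.7]), 5) (array([-85.3,   1.8, -81.7,   0.7]), 5)
```

```bash
cat > push.py <<'E'
from h import *
import sys
def run(n,step,q,lim=4,xmax=-.036,rate=.03):
    for i in range(n):
        r,k=pose(env.grab_frame("side"),q)
        if r is None: print("lost",k); break
        if r[3]>4: print("bad fit",r,k); break
        q=r[:3]; a=np.radians(q[2]); p=q[:2]+40*np.array([np.cos(a),np.sin(a)])
        t=tool(); x=min(t[0]/1000+step,xmax)
        s=env.move_straight(w(x,p[1]/1000,.031),rate=rate,force_limit=lim)
        print("pose",r,k,"peg",p.round(1),"tool",tool(),"F",fr(),s)
        if s or x==xmax: break
        if p[0]-t[0]>24 or abs(p[1]-t[1])>12: print("peg off face"); break
    np.save("q.npy",q); print(pose(env.grab_frame("side"),q),env.read_state()["clock"])
    return q
if __name__=="__main__": run(10,.005,[-85.3,1.8,-81.7])
E
python3 push.py
```

```text
pose [-85.3   1.8 -81.7   0.7] 5 peg [-79.5 -37.8] tool [-92.7 -37.6] F [-0.16  0.39  0.53] False
pose [-83.    2.5 -78.8   0.9] 5 peg [-75.2 -36.7] tool [-87.4 -36.6] F [-0.72 -0.22 -0.36] False
pose [-80.3   3.  -75.5   1. ] 5 peg [-70.3 -35.7] tool [-82.3 -35.6] F [0.88 0.35 0.59] False
pose [-77.    3.  -72.3   0.8] 5 peg [-64.8 -35.1] tool [-77.1 -35. ] F [ 0.03 -0.37 -0.86] False
pose [-73.7   3.  -68.4   1. ] 5 peg [-59.  -34.2] tool [-71.9 -34.1] F [-0.58  0.23  0.68] False
pose [-70.7   2.7 -65.9   0.4] 5 peg [-54.4 -33.8] tool [-66.6 -33.7] F [ 0.95 -0.62 -0.8 ] False
pose [-67.6   2.8 -62.5   0.6] 5 peg [-49.1 -32.7] tool [-61.4 -32.5] F [-0.5  -0.43 -0.09] False
pose [-64.4   3.1 -58.6   0.6] 5 peg [-43.6 -31. ] tool [-56.3 -30.9] F [-0.21  0.04  0.99] False
pose [-61.    3.  -55.5   1.2] 5 peg [-38.3 -30. ] tool [-51.1 -29.9] F [-0.38  0.01  0.48] False
pose [-60.4   1.7 -49.6   0.6] 5 peg [-34.5 -28.8] tool [-45.7 -28.6] F [-1.14 -0.55 -0.83] False
(array([-59.9,  -2.1, -37.4,   1.2]), 5) 11.8583
```

```bash
python3 -c "
from push import *
run(10,.003,[-59.9,-2.1,-37.4],lim=4,xmax=-.026,rate=.015)"
```

```text
pose [-59.9  -2.1 -37.4   1.2] 5 peg [-28.1 -26.4] tool [-45.5 -27.8] F [ 0.15 -0.04 -0.35] True
(array([-60.3,  -2.4, -35.8,   0.6]), 5) 12.2417
```

```bash
python3 -c "
from push import *
run(8,.003,[-60.3,-2.4,-35.8],lim=6,xmax=-.026,rate=.015)"
```

```text
pose [-60.2  -2.3 -35.7   0.7] 5 peg [-27.7 -25.6] tool [-44. -26.] F [-2.81  0.22 -1.55] False
pose [-60.2  -2.6 -33.6   1.1] 5 peg [-26.9 -24.7] tool [-44.4 -26.2] F [-0.13 -0.09  0.16] True
(array([-60.1,  -2.7, -33.4,   1. ]), 5) 13.0667
```

```bash
python3 - <<'E'
from h import *
f=env.grab_frame("side")
c=lambda f,u,v0:cv2.resize(f["image"][v0:v0+90,u:u+120],None,fx=6,fy=6,interpolation=cv2.INTER_CUBIC)
cv2.imwrite("pics/c3.png",c(f,235,155))
E
```

```text
(no output)
```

View pics/c3.png

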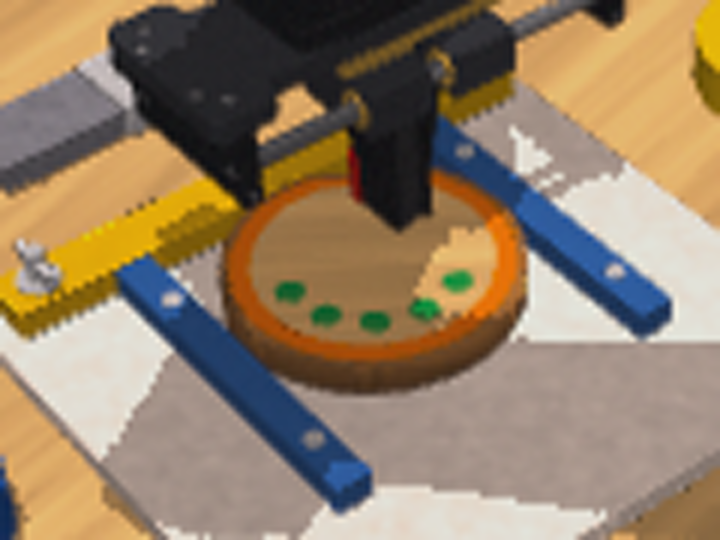

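Resistance comes from friction dragging the peg back toward the -y cheek. I'll lead the fingertip in +y so that the friction helps the turn.

```bash
cat > lead.py <<'E'
from h import *
def run(n,q,dx=.003,lead=.006,lim=7,rate=.02):
    for i in range(n):
        r,k=pose(env.grab_frame("side"),q)
        if r is None or r[3]>4: print("lost",r,k); break
        q=r[:3]; a=np.radians(q[2]); p=q[:2]+40*np.array([np.cos(a),np.sin(a)])
        t=tool()/1000
        s=env.move_straight(w(t[0]+dx,p[1]/1000+lead,.031),rate=rate,force_limit=lim)
        print("pose",r,"peg",p.round(1),"tool",tool(),"F",fr(),s)
    print(pose(env.grab_frame("side"),q),env.read_state()["clock"])
if __name__=="__main__":
    t=tool()/1000; env.move_straight(w(t[0]-.003,-.029,.031),rate=.04)
    run(6,[-60.1,-2.7,-33.4])
E
python3 lead.py
```

```text
pose [-60.2  -2.8 -33.6   1. ] peg [-26.9 -24.9] tool [-45.5 -18.9] F [-1.77  0.91 -0.05] False
pose [-60.1  -2.8 -33.4   1. ] peg [-26.7 -24.8] tool [-45.9 -19.8] F [-0.11 -0.61 -0.55] True
pose [-60.1  -2.8 -33.3   1. ] peg [-26.7 -24.8] tool [-45.4 -19.7] F [-5.06  0.57  0.01] False
pose [-59.7  -2.7 -32.6   0.9] peg [-26.  -24.3] tool [-45.3 -19.6] F [-5.59 -0.25  0.98] False
pose [-59.7  -2.7 -32.6   0.9] peg [-26.  -24.3] tool [-45.3 -19.6] F [-5.97 -1.    1.  ] False
pose [-59.7  -2.7 -32.6   0.9] peg [-26.  -24.3] tool [-45.3 -19.6] F [-5.69 -1.84  1.05] False
(array([-59.7,  -2.7, -32.6,   0.9]), 5) 15.7417
```

The push along +x has jammed against the bar and the -y cheek. I'll move to the -y side of the peg and push in +y. That gives a longer lever, doesn't load the bar and eases the block off the cheek.

```bash
python3 - <<'E'
from h import *
t=tool()/1000
env.move_straight(w(t[0]-.008,t[1],.031),rate=.08)
env.move_straight(w(t[0]-.008,t[1],.065),rate=.12)
env.move_straight(w(-.028,-.056,.065),rate=.15)
print(env.move_straight(w(-.028,-.056,.034),rate=.08,force_limit=5))
q,_=pose(env.grab_frame("side"),[-59.7,-2.7,-32.6]); print(q,tool(),fr())
f=env.grab_frame("side")
cv2.imwrite("pics/c4.png",cv2.resize(f["image"][155:245,235:355],None,fx=5,fy=5,interpolation=cv2.INTER_CUBIC))
y=-.056
for i in range(9):
    y+=.003; s=env.move_straight(w(-.028,y,.034),rate=.03,force_limit=5)
    r,k=pose(env.grab_frame("side"),q[:3]); print(r,k,tool(),fr(),s)
    if s or r is None or r[3]>4 or r[2]>-12: break
    q=r
print(env.read_state()["clock"])
E
```

```text
False
[-60.   -2.9 -33.    0.9] [-27.8 -55.7] [ 0.53 -0.   -0.51]
[-60.2  -3.  -33.4   0.9] 5 [-27.9 -52.8] [-1.   -0.69 -0.69] False
[-60.   -2.9 -33.    0.9] 5 [-28.  -49.9] [-0.49  0.22  0.56] False
[-60.2  -3.  -33.4   0.9] 5 [-28.  -46.9] [ 1.11 -0.81  0.17] False
[-60.   -2.8 -33.    0.9] 5 [-28.  -43.9] [-0.34  0.65 -0.57] False
[-60.9  -1.  -31.5   0.6] 5 [-28.  -40.9] [ 0.15 -0.49  0.46] False
[-61.3   0.9 -30.1   0.8] 5 [-28.  -37.8] [ 0.43 -0.9   0.15] False
[-61.6   2.5 -28.6   1.3] 5 [-28. -35.] [ 0.25 -0.54 -0.3 ] False
[-60.6   2.9 -24.1   0.7] 5 [-27.9 -32.3] [ 0.58 -2.24 -0.07] False
[-60.1   2.3 -19.3   0.8] 5 [-28.1 -28.8] [ 0.73 -2.45 -0.37] False
20.2417
```

View pics/c4.png

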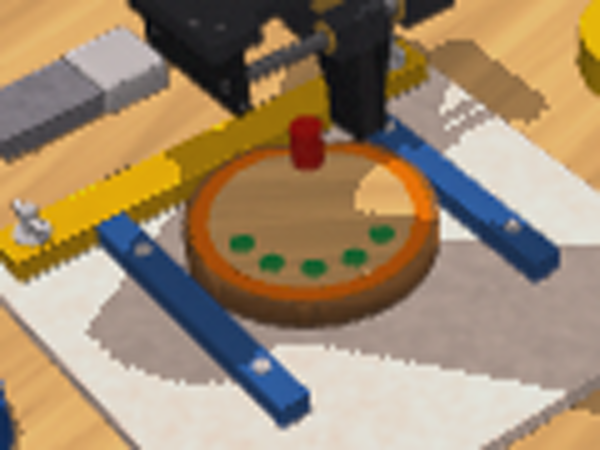

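```bash
python3 - <<'E'
from h import *
q=[-60.1,2.3,-19.3]; y=tool()[1]/1000
for i in range(9):
    y+=.002; s=env.move_straight(w(-.028,y,.034),rate=.03,force_limit=5)
    r,k=pose(env.grab_frame("side"),q[:3]); print(r,k,tool(),fr(),s)
    if s or r is None or r[3]>4 or r[2]>-3: break
    q=r
print(env.read_state()["clock"])
E
```

```text
[-59.3   2.5 -15.2   0.9] 5 [-28.1 -26.5] [ 0.18 -0.29  0.65] False
[-59.    2.7 -11.7   0.7] 5 [-28.  -24.5] [-0.89 -0.63 -0.52] False
[-58.8   2.5  -9.5   0.8] 5 [-28.  -22.5] [-0.9  -0.36 -0.02] False
[-58.5   2.3  -6.3   1.1] 5 [-28.  -20.6] [ 1.31 -1.45 -0.19] False
[-59.    2.4  -3.8   0.5] 5 [-28.  -18.6] [-0.37 -0.55  0.93] False
[-58.9   2.5  -0.4   0.7] 5 [-28.  -16.6] [ 0.29 -0.72  0.3 ] False
22.0417
```

```bash
python3 - <<'E'
from h import *
t=tool()/1000
env.move_straight(w(t[0],t[1]-.005,.034),rate=.08)
env.move_straight(w(t[0],t[1]-.005,.065),rate=.12)
env.move_straight(w(-.050,.002,.065),rate=.15)
print(env.move_straight(w(-.050,.002,.0295),rate=.08,force_limit=5))
env.dwell(.2); b=np.mean([fr() for _ in range(1)],axis=0); print("bias",b,tool())
q=[-58.9,2.5,-.4]; x=-.042
for i in range(14):
    s=env.move_straight(w(x,.002,.0295),rate=.02,force_limit=6)
    r,k=pose(env.grab_frame("side"),q); print(round(x*1000,1),r,k,tool(),fr(),s)
    if s or fr()[0]<-4: break
    x+=.0015
print(env.read_state()["clock"])
E
```

```text
True
bias [-0.09 -0.3   4.11] [-51.2   0.9]
-42.0 [-58.9   2.5  -0.4   0.7] 5 [-42.2   1.9] [ 0.57  0.46 -0.23] False
-40.5 [-58.9   2.5  -0.4   0.7] 5 [-40.5   2. ] [ 0.28 -0.63  0.2 ] False
-39.0 [-58.9   2.5  -0.4   0.7] 5 [-39.   2.] [0.62 0.34 0.46] False
-37.5 [-58.9   2.5  -0.4   0.7] 5 [-37.5   2. ] [ 0.61 -0.86 -1.01] False
-36.0 [-58.6   2.6  -0.2   0.7] 5 [-36.    1.9] [-0.47 -0.77  0.39] False
-34.5 [-57.1   2.2   0.2   0.6] 5 [-34.5   2. ] [-0.14 -0.3  -0.88] False
-33.0 [-55.5   2.2   0.7   0.7] 5 [-32.9   2. ] [ 0.25 -0.35  0.8 ] False
-31.5 [-54.5   2.    0.7   0.9] 5 [-31.5   2. ] [-1.06  0.67 -0.79] False
-30.0 [-54.4   1.8   0.9   0.7] 5 [-31.3   1.6] [-5.69 -0.    2.42] False
26.8833
```

```bash
python3 - <<'E'
from h import *
x=-.0300
for i in range(5):
    F=np.mean([(env.dwell(.04),fr())[1] for _ in range(4)],axis=0); print(round(x*1e3,2),F.round(2),tool(),env.read_state()["position"][2])
    if F[0]<-7.3: break
    x+=.0003; env.move_straight(w(x,.002,.0300),rate=.01,force_limit=5)
q=[-54.4,1.8,.9]
for i in range(7):
    env.dwell(.2); print(fr(),tool())
print(pose(env.grab_frame("side"),q),env.read_state()["clock"])
E
```

```text
-30.0 [-4.84  0.41  1.64] [-31.3   1.6] 0.029183575075063698
-29.7 [-5.08 -0.02  0.53] [-31.3   1.6] 0.0292524674918572
-29.4 [-5.52  0.49  0.72] [-31.2   1.6] 0.02926167512707078
-29.1 [-6.71  0.9   1.74] [-31.3   1.6] 0.02921906683440197
-28.8 [-7.31  0.94  1.7 ] [-31.2   1.6] 0.029229427815665333
[-7.35  1.    1.75] [-31.2   1.6]
[-6.84  1.5   1.26] [-31.2   1.6]
[-7.43  0.44  1.76] [-31.2   1.6]
[-6.55  1.38  1.83] [-31.2   1.6]
[-6.6   1.11  1.73] [-31.2   1.6]
[-7.04  1.17  1.73] [-31.2   1.6]
[-7.35  0.87  1.26] [-31.2   1.6]
(array([-54.3,   1.8,   1. ,   0.7]), 5) 30.1667
```

The push held steady at about 7 N for 1.4 s. Now I'll back straight off, get the arm clear and check from above.

```bash
python3 - <<'E'
from h import *
env.move_straight(w(-.050,.0016,.0300),rate=.03)
env.move_straight(w(-.055,.0016,.15),rate=.15)
p=w(-.055,.0016,.2); env.goto([.35,-.40,.22],[180,0,YAW])
f=env.grab_frame("top"); print(pose(env.grab_frame("side"),[-54.3,1.8,1]),env.read_state()["clock"])
cv2.imwrite("pics/t5.png",cv2.resize(f["image"][110:220,250:410],None,fx=5,fy=5,interpolation=cv2.INTER_CUBIC))
for t,p0 in [("dye_jar",(.655,.253)),("tape_roll",(.563,-.155)),("brush",(.785,.036))]:
    print(t,[np.round(d["xyz"],3) for d in env.search_frame(f,t)[:1]],p0)
E
```

```text
(array([-54.3,   1.8,   0.7,   0.9]), 5) 34.0667
dye_jar [array([0.659, 0.247, 0.072])] (0.655, 0.253)
tape_roll [array([ 0.562, -0.154,  0.028])] (0.563, -0.155)
brush [array([0.784, 0.035, 0.021])] (0.785, 0.036)
```

View pics/t5.png

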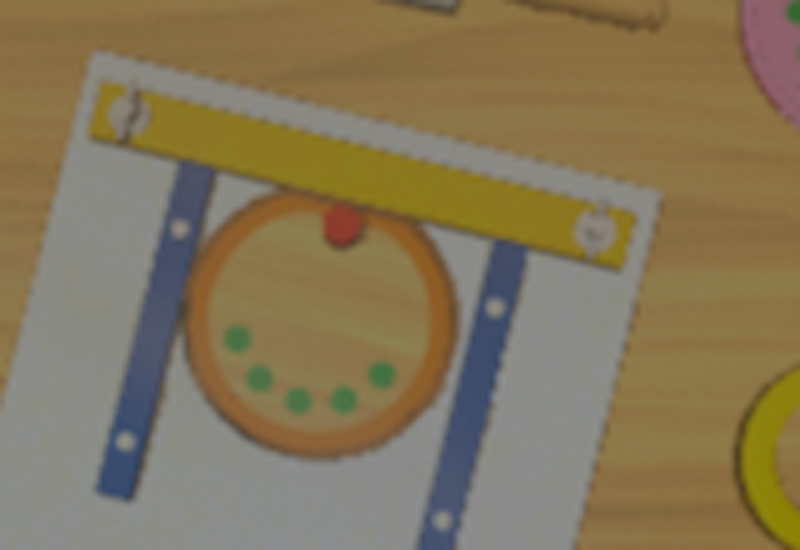

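The crop shows the flat lying on the bar's edge from about (270,187) to (425,225) with no gap, and the peg at (343,225). The jar, tape and brush are where they started, within measurement error. Handing in.

```bash
python3 -c "
from workcell import env
print(env.close_job())"
```

```text
the job is handed in; nothing more can be done
None
```

The block lies flush on the bar after a steady push of about 7 N for 1.4 s, with the jar, tape and brush undisturbed; the job was handed in at about 34 s, and no verdict came back.

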